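# Present a notched glass plate to the label reader

## Robot

A 6-joint arm with a two-finger parallel gripper is mounted at the origin on the work surface. World frame = base frame: x ahead of the robot, y to its left, z up, the work surface at z = 0. Lengths are in mm, angles in rad, forces in N, time in s.
With the tool pointing down it reaches from about 375 to 900 mm from the base axis. Payload 3.1 kg.
Tool frame: the origin (TCP) lies between the finger pads, 19 mm behind the fingertips; this is the grasp point; z points along the fingers, y is the line along which they close (so a half turn about z gives the same grasp; the last joint's range is limited). The gripper opens to 87 mm and grips with 3 to 60 N. Pads are 19 mm wide; open, the fingers measure 117 mm over their backs; the gripper's body (75 mm by 190 mm) begins 51 mm behind the grasp point.
Start: joints at [-1.319, 0.527, 1.433, -0, 1.181, -0.178], TCP at [260.45, -568.122, 241.248] pointing down, gripper open.
Joint ranges: [-3.08, 3.08], [-0.75, 2.2], [0.22, 2.44], [-1.43, 4.57], [0, 2.65], [-2.85, 2.85]. Speed limits (rad/s): [2.79, 2.79, 3.14, 3.14, 3.14, 3.14].

## Interface

Orientations are given as a rotation vector (axis times angle).
In Python, from rig import arm gives the robot as it stands.
- The arm moves only by the shell command python3 -m inch 'ROWS' [FORCE]. ROWS is JSON, one flat list of numbers, 5 for each row, row after row: the shift along the world's x, y, z in cm, then the turn about the world's z in degrees, then the closure, from 0 (fully open) to 1 (shut). A call has 1 to 12 rows; each row shifts and turns the commanded pose from where the row before left it; what a row does not reach is not made up. A row lasts 1/8 s, in which the tool goes at most 62.5 mm and 10.7 degrees, less where a joint would pass 70% of its speed; a pose out of reach is approached as far as the arm can. A call is refused whole if a number of a shift passes 6.25 or a number of a turn 10.7, either way. A call with a gripper value outside its range is refused whole. The fingers move at their own pace and stop on an object; FORCE is the grip in N (left out, the last holds). Time passes only in rows, so rows that do not move let the fingers close. It gives the time, the measured TCP pose, the force, the opening and the grip force at its end, in the units of the state.
- arm.get_state(): the state, without advancing time (a new reading comes with each control period).
- arm.capture(name): name is "scene" or "top" or "wrist"; returns the picture (384x512x3 uint8, red, green, blue); there is no depth.
- arm.camera_info(name): a dict with "fx", "fy", "cx", "cy" (pixels), "view" (4x4, takes a point from world to camera coordinates). Camera axes: x right, y down, z forward; pixel columns grow to the right and rows downward; lengths in mm; the calibration is good to about 2 mm. A picture is of the moment at which its call begins: read the wrist's pose just before it. camera_info takes no time and is no camera call; for the wrist camera it gives the pose at the moment of the call.
- arm.close_job(): hands the job in; it is judged then, once.
Trained networks look in the newest picture that a camera, given by its name, has taken for a name from the list of things; names that differ only in an ending like _2 or _b are one class to them, and where a whole thing is asked for, a point or a joint stands for the part that bears it (a point fixed in the world has none). Each returns a list of dicts, best first, with "p" (0 to 1); they miss things now and then, are a little off and sometimes report something else, mostly with a low value. They report only what shows in the picture. A call takes as long as a camera call. They do not tell look-alikes from the thing itself.
- arm.masks_of(camera, label): "mask" (384x512 bool, what is visible of it) and "position" ([row, column] in pixels, amid what is visible of it).
The state is a dict: "time_s": time; "q": joint angles; "dq": joint speeds; "tau": joint torques, N m; "ee_pos": TCP position; "eef_rot": TCP orientation; "force": force on the tool from outside, world axes, zero at the start; "wrist_torque": the same for the moment, N m; "width": finger opening in mm; "grasp_force": force on a finger pad.
Only numpy, scipy, OpenCV 4.12 (cv2) and the standard library are available. Lean on these libraries where they do the work, as an engineer would, in place of code of your own. Each camera call takes 0.05 s, during which the arm holds its last target. There are 200 camera calls.

## Task

Pull the label reader's front flap all the way down. Then pick up the glass plate that lies label side up (notched end pointing away, notch at the right) by its end without the notch, and finish while holding it still in the gripper, level and label side up, its notched frosted end pointing straight into the open bay with the label at the reading point under the lens, touching nothing there. Leave the other plate, label side down, and everything else on the bench where they are.

Things in the scene. Friction and masses are not known exactly. Their poses are not given: they have to be found in the camera images.
- plate: plate to present: greenish glass, 130 x 45 x 8, about 115 g, a white frosted band 30 long at BOTH ends; lies level, label side up, on a rest. The label is etched on the upper face of the end with a 12 x 12 corner notch. Origin: centre of its underside, 20 above the bench; x to the notched end, z up. From above, notched end pointing away, the notch is at the RIGHT (x 65, y -22.5). Any yaw
- label (a point): middle of the etched label: on the plate's upper face and centre line, 15 from the notched end; (50, 0, 8) in the plate's frame
- plate_read: the other plate, same size and look, already read and so turned label side down: from above, notched end pointing away, its notch is at the LEFT. On the other rest; leave it alone. Origin at the centre of its underside, x to the notched end, z up. Which plate lies on which side of the bench varies
- rest_a: fixed dark wooden rest under the label-up plate, 90 long, 25 wide, 20 high, lying along the plate, which overhangs it by 10 at each long side, on a flat dark mat 170 x 85 x 2; origin at the centre of its underside, x along its length
- rest_b: the second rest, the same, under the label-down plate
- reader: label reader: fixed grey box, 160 deep (x), 220 wide, 135 high; origin at the centre of its underside; its front (flap) is at x = -80 and looks to its -x, roughly to the robot. Bay open to the front only: 170 wide, 140 deep, floor 30 and ceiling 120 above the bench. An orange ring with black centre, 32 across, on the roof is straight above the reading point. Nothing on the roof is over 3 high
- reading_point (a point): reading point in the bay, on the reader's centre line, 30 behind the front face, 75 above the bench (midway between bay floor and ceiling); axes as the reader's (x points into the bay)
- flap (a joint): angle of the blue bottom-hinged front flap, rad: 0 shut (upright), grows as its top swings out to the reader's -x and down; 1.57 level, a stop. Starts at 0 to 0.25. Stiff hinge, no latch: stays where left, 1 to 2 N at the tab moves it. Panel 210 wide, 105 tall, 12 thick, with a yellow pull tab in the middle of its top edge
- flap_tab (a point): centre of the yellow pull tab, 122.5 from the hinge: 60 wide, 35 tall, 10 thick, in the panel's plane. Flap shut, it stands from 135 to 170 above the bench, above the reader's roof (135), with free space behind it over the roof. 6 to the outside of the flap's inner face; the tab's back lies 1 outside that face
- flap_hinge (a point): flap's hinge axis at mid-width: at the reader's front face, 30 above the bench, along the reader's y. The flap's inner face contains the axis, so the open flap's upper face is 30 above the bench
- multimeter: the blue hand-held multimeter, 160 x 80 x 41, lying at the back of the bench; origin at the centre of its underside; not part of the job, leave it alone
- spool: a solder spool with red flanges, 56 across and 38 tall, standing; origin at the centre of its underside; not part of the job, leave it alone
- jar: a small closed jar, 48 across and 60 tall; origin at the centre of its underside; not part of the job, leave it alone
- screwdriver: a screwdriver lying on the bench; not part of the job, leave it alone
- parts_bin: a loose blue open parts bin, 100 x 160 x 70; origin at the centre of its underside; not part of the job, leave it alone
- eraser_block: an orange block, 50 x 30 x 30; origin at the centre of its underside; not part of the job, leave it alone
There are look-alikes about, which are no part of the job. Leave any blue, orange or red look-alike of the plate alone.

How it is judged (in metres and radians):
On the way, in this order (a step that is already met when the one before it is completed fails the run):
1. the flap is all the way down (past 1.4 rad) (value of joint flap above 1.4 rad), for 0.2 s.
2. the label-up plate is lifted in the gripper, at least 30 mm off its rest (height (world z) of plate above 0.05 m and contact force between the fingers and plate above 1 N and contact force between plate and rest_a below 0.2 N), for 0.2 s.
At the end, for the whole second after the job is handed in: Plate held still by the gripper (TCP 55+ mm from label), touching no part of the reader; level, label up and along the reader's x within 0.2 rad; label within 15 mm of the reading point across and in height; flap past 1.4 rad; all else moved under 20 mm (horizontal distance between label and reading_point below 0.015 m and z of label in the frame of reading_point between -0.015 and 0.015 m and angle between plate's own z axis and vertical below 0.2 rad and angle between the x axis of plate and the x axis of reader, either way round below 0.2 rad and x of plate in the frame of reading_point below -0.03 m and distance between the grasp point and label above 0.055 m and contact force between the fingers and plate above 1 N and contact force between plate and reader below 0.2 N and linear speed of plate below 0.02 m/s and angular speed of plate below 0.2 rad/s and value of joint flap above 1.4 rad and distance of each of plate_read, multimeter, spool, jar, screwdriver, parts_bin, eraser_block from where it was at the start of the episode below 0.02 m); the arm keeps its last pose, push and grip.
It fails at once if the label-down plate or another thing on the bench is disturbed (moved over 20 mm) (distance of any of plate_read, multimeter, spool, jar, screwdriver, parts_bin, eraser_block from where it was at the start of the episode above 0.02 m).
It also fails if it takes over 54 s, if anything falls off the work surface, if the arm or the gripper's body presses on something with over 40 N, if the wrist force passes 120 N, or if a joint passes its speed limit or range.

## Working session

There is one attempt and no reset: what is moved stays moved. The work goes in short steps, Python scripts to look and compute and a shell command to move; the robot and the scene stay as the last step left them, time stands still between calls to the robot, and variables do not carry over. Pictures are saved under pics/ and viewed, at most 10 in all, crops included, and the job is handed in when it is done.

```bash
ls; mkdir -p pics
cat > h.py <<'E'
import numpy as np, cv2
from rig import arm
def ray(cam,r,c,z,info=None):
    i=info or arm.camera_info(cam); V=np.array(i["view"]); R,t=V[:3,:3],V[:3,3]
    o=-R.T@t; d=R.T@np.array([(c-i["cx"])/i["fx"],(r-i["cy"])/i["fy"],1])
    return o+d*(z-o[2])/d[2]
def px(cam,p,info=None):
    i=info or arm.camera_info(cam); V=np.array(i["view"]); q=V[:3,:3]@np.array(p)+V[:3,3]
    return q[1]/q[2]*i["fy"]+i["cy"], q[0]/q[2]*i["fx"]+i["cx"]
E
python3 - <<'E'
from h import *
ims=[]
for n in("top","scene"):
    im=arm.capture(n); cv2.imwrite(f"pics/{n}_raw.png",im[:,:,::-1]); ims.append(im)
    i=arm.camera_info(n); V=np.array(i["view"]); print(n,i["fx"],-V[:3,:3].T@V[:3,3],V[2,:3])
    for l in("plate","reader","flap","flap_tab","rest_a","parts_bin","jar","spool","multimeter","screwdriver","eraser_block"):
        for m in arm.masks_of(n,l): print(n,l,round(m["p"],2),m["position"],m["mask"].sum())
cv2.imwrite("pics/t1.png",cv2.resize(ims[0],(800,600))[:,:,::-1])
cv2.imwrite("pics/s1.png",cv2.resize(ims[1],(800,600))[:,:,::-1])
E
```

```text
pics
top 487.8293748509924 [ 3.16547423e+02 -1.15064046e-01  1.77167289e+03] [ 0.13835725 -0.00923206 -0.99033936]
top plate 0.64 [224.4, 211.7] 412
top plate 0.64 [242.1, 266.6] 429
top plate 0.64 [279.7, 195.8] 451
top reader 0.93 [157.9, 315.0] 3551
top flap 0.82 [182.1, 309.5] 322
top flap_tab 0.64 [182.2, 311.9] 317
top rest_a 0.88 [230.0, 148.2] 668
top rest_a 0.61 [229.1, 214.6] 699
top parts_bin 0.93 [163.7, 133.6] 1499
top jar 0.26 [163.7, 133.1] 1417
top spool 0.52 [235.7, 377.3] 202
top multimeter 0.65 [152.6, 187.9] 1027
top multimeter 0.54 [183.5, 375.4] 142
top screwdriver 0.77 [278.7, 121.9] 191
top eraser_block 0.69 [157.9, 318.1] 3515
top eraser_block 0.62 [183.6, 372.8] 135
scene 438.143491131963 [1334.40630372 -577.21128372 1029.81106214] [-0.59776412  0.43387773 -0.67411288]
scene plate 0.87 [207.2, 221.0] 424
scene plate 0.85 [157.0, 268.1] 302
scene plate 0.81 [247.0, 285.8] 506
scene plate 0.8 [195.7, 281.9] 369
scene reader 0.91 [273.1, 221.6] 7687
scene reader 0.44 [194.9, 282.7] 375
scene flap 0.87 [231.6, 209.0] 757
scene flap 0.65 [254.2, 106.2] 377
scene flap_tab 0.7 [175.4, 328.4] 385
scene flap_tab 0.65 [234.3, 207.1] 799
scene rest_a 0.89 [200.3, 285.0] 507
scene rest_a 0.67 [172.6, 327.4] 410
scene parts_bin 0.85 [194.6, 387.5] 1671
scene jar 0.88 [216.4, 135.0] 326
scene spool 0.96 [254.7, 110.8] 398
scene multimeter 0.73 [230.5, 355.2] 1286
scene multimeter 0.16 [189.9, 283.2] 357
scene screwdriver 0.53 [137.8, 318.7] 154
scene screwdriver 0.21 [234.1, 207.5] 822
scene eraser_block 0.51 [308.5, 133.6] 218
```

View pics/t1.png

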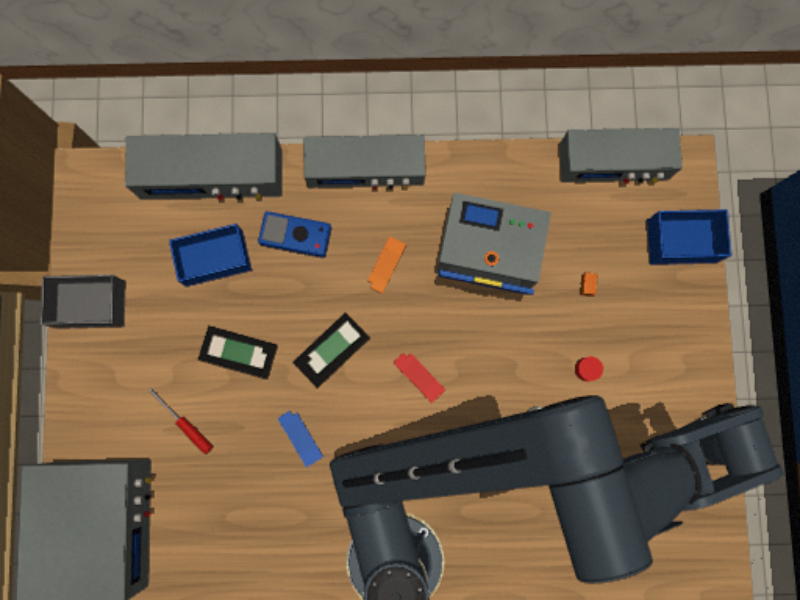

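View pics/s1.png

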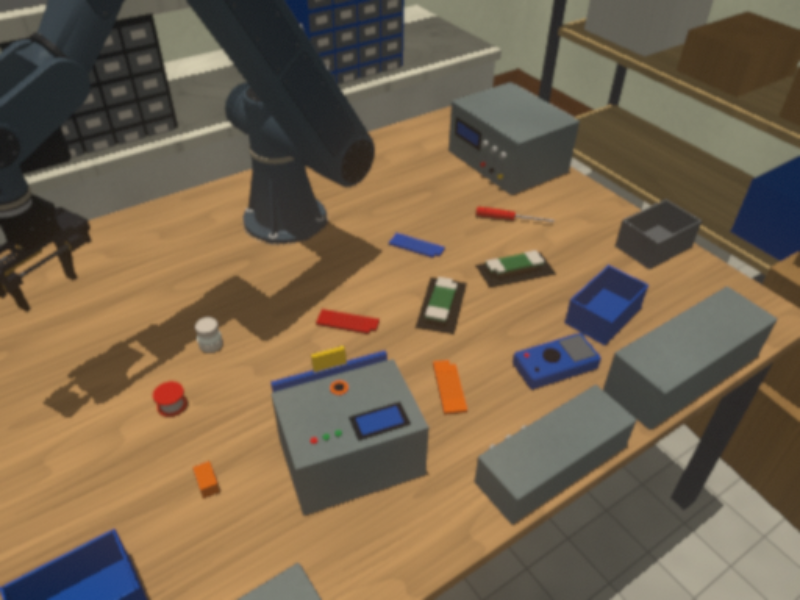

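The top view (800x600) shows two green plates, at (237,350) and (332,348). The coloured look-alikes are orange (387,264), red (419,377) and blue (300,438). The reader is at (495,245) with its ring at (491,258), and the flap with its tab is at (488,282). An enlarged crop will show the notches.

Run:
```python
from h import *
a=cv2.imread("pics/top_raw.png"); b=cv2.imread("pics/scene_raw.png")
A=cv2.resize(a[198:252,122:242],(800,360),interpolation=cv2.INTER_CUBIC)
B=cv2.resize(b[155:215,262:360],(392,240),interpolation=cv2.INTER_CUBIC)
o=np.zeros((600,800,3),np.uint8);o[:360]=A;o[360:,:392]=B
cv2.imwrite("pics/c1.png",o)
g=a.astype(int); 
# green centre segments + white segments
hsv=cv2.cvtColor(a,cv2.COLOR_BGR2HSV)
gm=cv2.inRange(hsv,(45,60,40),(85,255,255)); wm=cv2.inRange(hsv,(15,0,150),(90,70,255))
for nm,m in(("g",gm),("w",wm)):
    mm=np.zeros_like(m);mm[198:252,122:242]=m[198:252,122:242]
    n,l,s,c=cv2.connectedComponentsWithStats(mm)
    for k in range(1,n):
        if s[k,4]>15: print(nm,s[k,4],c[k],ray("top",c[k][1],c[k][0],28)[:2],cv2.minAreaRect(np.argwhere(l==k)[:,::-1].astype(np.float32)))
# orange ring
m=cv2.inRange(hsv,(3,120,120),(20,255,255));mm=np.zeros_like(m);mm[155:175,305:325]=m[155:175,305:325]
p=np.argwhere(mm); p=(p.min(0)+p.max(0))/2; print("ring",p,ray("top",*p,136))
for lo,hi,nm,z in(((25,150,120),(35,255,255),"tab",150),((100,100,60),(125,255,255),"blue",130)):
    m=cv2.inRange(hsv,lo,hi);mm=np.zeros_like(m);mm[168:192,275:350]=m[168:192,275:350]
    p=np.argwhere(mm);print(nm,len(p),cv2.minAreaRect(p[:,::-1].astype(np.float32)),p.min(0),p.max(0),ray("top",*p.mean(0),z))
m=arm.masks_of("top","reader")[0]["mask"];print(cv2.boxPoints(cv2.minAreaRect(np.argwhere(m)[:,::-1].astype(np.float32))))
```

```text
g 257 [212.38521401 221.78210117] [485.94440049 132.30579126] ((212.5575408935547, 221.63719177246094), (13.546380996704102, 19.378849029541016), 48.8140754699707)
g 260 [151.71923077 224.47307692] [481.62184898 349.45424736] ((151.6887969970703, 224.4170379638672), (18.80937385559082, 13.849367141723633), 14.931416511535645)
w 105 [222.6        212.65714286] [517.96164675  95.16424562] ((222.75003051757812, 212.75), (12.020814895629883, 8.485280990600586), 45.0)
w 103 [138.50485437 221.44660194] [493.66457105 396.76397835] ((138.54998779296875, 221.35000610351562), (8.221921920776367, 12.332881927490234), 18.434947967529297)
w 94 [164.67021277 228.67021277] [465.42334706 303.15219712] ((165.18869018554688, 228.33961486816406), (8.51635456085205, 12.087727546691895), 15.945395469665527)
w 93 [202.55913978 231.23655914] [452.8873584  167.86979144] ((202.0000457763672, 231.00001525878906), (11.31370735168457, 8.485280990600586), 45.0)
ring [165. 314.] [ 661.93080577 -226.07873001  136.        ]
tab 32 ((311.4807434082031, 179.59616088867188), (17.258216857910156, 2.1572771072387695), 11.309932708740234) [177 303] [182 320] [ 609.36219272 -212.62632029  150.        ]
blue 167 ((310.91522216796875, 179.91448974609375), (61.38804626464844, 3.9633922576904297), 11.560131072998047) [172 281] [187 341] [ 611.88096609 -211.6013017   130.        ]
[[278.45367  178.2596  ]
 [288.36713  122.744156]
 [352.6737   134.22746 ]
 [342.76025  189.7429  ]]
```

View pics/c1.png

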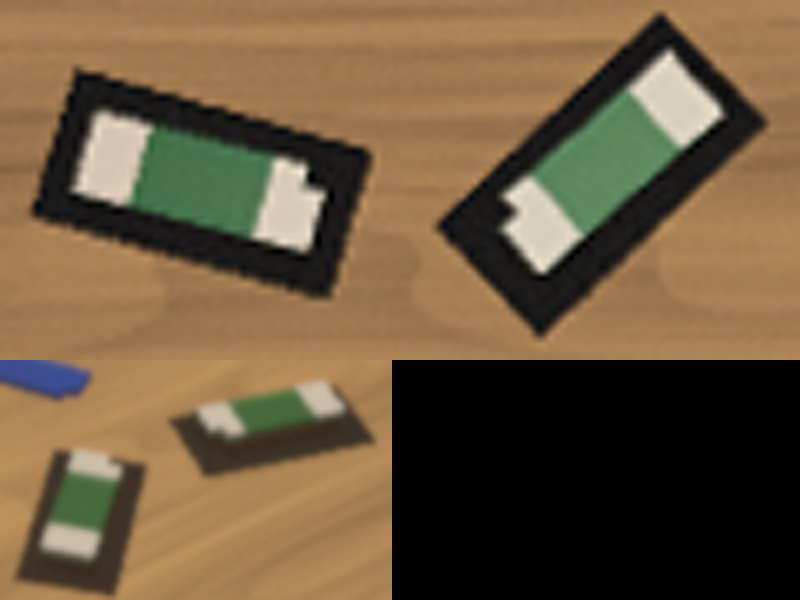

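The crop shows both notches:
- **Left plate** (raw top 152,224): notched end points right, with the notch on the upper side. That is the LEFT as seen along it, so this one is label down.
- **Right plate** (raw top 212,222): notched end points lower-left, with the notch on the NW corner. That is the RIGHT, so this is the label-up target. Its centre is about (486,132) and its yaw about 132°.

The scene view agrees.

Run:
```python
from h import *
from scipy.spatial.transform import Rotation as R
s=arm.get_state(); M=R.from_rotvec(s["eef_rot"]).as_matrix(); print(s["time_s"],s["ee_pos"],s["width"]);print(M.round(3))
i=arm.camera_info("wrist");V=np.array(i["view"]);print("wrist cam rel",-V[:3,:3].T@V[:3,3]-s["ee_pos"],V[:3].round(2),i["fx"])
print("tool x yaw",np.degrees(np.arctan2(M[1,0],M[0,0])),"q1,q6 deg",np.degrees([s["q"][0],s["q"][5]]))
# fit reader yaw+position from roof outline with mask top view
m=arm.masks_of("top","reader")[0]["mask"]
ring=np.array([661.9,-226.1])
from scipy.optimize import minimize
def mk(p):
    x,y,a=p;c,s_=np.cos(a),np.sin(a)
    P=[[x+c*u-s_*v,y+s_*u+c*v,135] for u,v in((-80,-110),(80,-110),(80,110),(-80,110))]
    return np.array([px("top",q)[::-1] for q in P],np.float32)
P0=[711,-236,-.2]
hsv=cv2.cvtColor(cv2.imread("pics/top_raw.png"),cv2.COLOR_BGR2HSV)
# roof edges by intensity: maximise mean gradient along the sides & back
g=cv2.cvtColor(cv2.imread("pics/top_raw.png"),cv2.COLOR_BGR2Lab).astype(np.float32)
G=sum(np.hypot(cv2.Sobel(g[:,:,k],5,1,0),cv2.Sobel(g[:,:,k],5,0,1)) for k in range(3)); G=cv2.GaussianBlur(G,(0,0),1.0)
def cost(p):
    q=mk(p);t=0
    for a,b in((0,1),(1,2),(2,3)):
        L=q[a]+(q[b]-q[a])*np.linspace(0.05,.95,60)[:,None]
        t+=cv2.remap(G,L[None,:,0].astype(np.float32),L[None,:,1].astype(np.float32),1).mean()
    return -t
best=min((minimize(cost,[P0[0]+dx,P0[1]+dy,a],method="Nelder-Mead",options=dict(initial_simplex=[[P0[0]+dx,P0[1]+dy,a],[P0[0]+dx+6,P0[1]+dy,a],[P0[0]+dx,P0[1]+dy+6,a],[P0[0]+dx,P0[1]+dy,a+.05]])) for dx in(-8,0,8) for dy in(-8,0,8) for a in(-.25,-.18)),key=lambda r:r.fun)
x,y,a=best.x;print("reader",best.x,best.fun,cost(P0),"reading pt",x-50*np.cos(a),y-50*np.sin(a),mk(best.x))
```

```text
1.25 [ 260.43675462 -568.13453011  241.24532919] 87.09989698188606
[[ 0.909  0.417 -0.   ]
 [ 0.417 -0.909 -0.   ]
 [-0.    -0.    -1.   ]]
wrist cam rel [ 70.1786982   33.06372149 142.22940077] [[ 4.2000e-01 -9.1000e-01 -0.0000e+00 -6.2378e+02]
 [-8.7000e-01 -4.0000e-01  2.8000e-01 -3.4180e+01]
 [-2.6000e-01 -1.2000e-01 -9.6000e-01  3.9037e+02]] 284.7674275222196
tool x yaw 24.627111738864333 q1,q6 deg [-75.60245757 -10.22889077]Traceback (most recent call last):
  File "<stdin>", line 25, in <module>
  File "<stdin>", line 25, in <genexpr>
    res = _minimize_neldermead(fun, x0, args, callback, bounds=bounds,
                               **options)
    fxr = func(xr)
    fx = function(np.copy(x), *(wrapper_args + args))
  File "<stdin>", line 20, in cost
  File "<stdin>", line 13, in mk
  File "h.py", line 8, in px
    i=info or arm.camera_info(cam); V=np.array(i["view"]); q=V[:3,:3]@np.array(p)+V[:3,3]
              ~~~~~~~~~~~~~~~^^^^^
ValueError: time passes only in moves, steps and waits
```

```bash
cat > fit.py <<'E'
from h import *
from scipy.optimize import minimize
def grad(im,s=1.0):
    g=cv2.cvtColor(im,cv2.COLOR_BGR2Lab).astype(np.float32)
    return cv2.GaussianBlur(sum(np.hypot(cv2.Sobel(g[:,:,k],5,1,0),cv2.Sobel(g[:,:,k],5,0,1)) for k in range(3)),(0,0),s)
def fit(cam,im,info,p0,corners,z,edges,d=8,s=1.0):
    G=grad(im,s)
    def mk(p):
        x,y,a=p;c,s_=np.cos(a),np.sin(a)
        return np.array([px(cam,[x+c*u-s_*v,y+s_*u+c*v,z],info)[::-1] for u,v in corners],np.float32)
    def cost(p):
        q=mk(p);t=0
        for a,b in edges:
            L=(q[a]+(q[b]-q[a])*np.linspace(.05,.95,40)[:,None]).astype(np.float32)
            t+=cv2.remap(G,L[None,:,0],L[None,:,1],1).mean()
        return -t
    r=min((minimize(cost,[p0[0]+dx,p0[1]+dy,a],method="Nelder-Mead",options=dict(maxiter=150,initial_simplex=np.array([p0[0]+dx,p0[1]+dy,a])+np.vstack([np.zeros(3),np.diag([5,5,.04])]))) for dx in(-d,0,d) for dy in(-d,0,d) for a in(p0[2]-.04,p0[2]+.04)),key=lambda r:r.fun)
    return r.x,r.fun,cost(p0),mk(r.x)
RC=((-80,-110),(80,-110),(80,110),(-80,110)); RE=((0,1),(1,2),(2,3))
PC=((-65,-22.5),(53,-22.5),(65,-10.5),(65,22.5),(-65,22.5),(-35,-22.5),(-35,22.5),(35,-22.5),(35,22.5))
PE=((0,1),(2,3),(3,4),(4,0),(5,6),(7,8))
E
python3 - <<'E'
from fit import *
i=arm.camera_info("top"); im=cv2.imread("pics/top_raw.png")
x,f,f0,_=fit("top",im,i,[711,-236,-.2],RC,135,RE); print("reader",x,f,f0,"rp",x[0]-50*np.cos(x[2]),x[1]-50*np.sin(x[2]))
x,f,f0,_=fit("top",im,i,[486,132,2.3],PC,28,PE,4); print("plate",x,f,f0)
E
```

```text
reader [ 6.84037586e+02 -2.28340679e+02 -3.28875293e-01] -587.1287841796875 -486.11624 rp 636.7172756925827 -212.1917385518459
plate [485.89221761 132.41917996   2.27800997] -2514.0068359375 -2494.7876
```

```bash
python3 -m inch '[4,3.9,0,-4,1, 4,3.9,0,-4,1, 4,3.9,0,-4,1, 4,3.9,0,-4,1, 4,3.9,0,-4,1, 4,3.9,0,-4,1, 4,3.9,0,-4,1, 4,3.9,0,-4,1, 4,3.9,0,-4,1, 0,0,0,0,1, 0,0,0,0,1]' 20
python3 - <<'E'
from fit import *
im=arm.capture("wrist")[:,:,::-1].copy(); i=arm.camera_info("wrist"); cv2.imwrite("pics/w_raw.png",im)
x0=[711.3,-236,-.195]
x,f,f0,q=fit("wrist",im,i,x0,RC,135,((0,1),(2,3)),5,1.5); print("reader",x,f,f0,"rp",x[0]-50*np.cos(x[2]),x[1]-50*np.sin(x[2]))
hsv=cv2.cvtColor(im,cv2.COLOR_BGR2HSV)
for nm,lo,hi,z in(("ring",(3,120,120),(18,255,255),136),("tab",(22,130,100),(35,255,255),165)):
    m=cv2.inRange(hsv,lo,hi);n,l,s,c=cv2.connectedComponentsWithStats(m);k=1+s[1:,4].argmax()
    p=np.argwhere(l==k);b=cv2.minAreaRect(p[:,::-1].astype(np.float32));print(nm,s[k],b,ray("wrist",b[0][1],b[0][0],z,i))
a=cv2.resize(im,(800,600)); cv2.polylines(a,[(q*[800/512,600/384]).astype(int)],True,(0,0,255),1)
cv2.imwrite("pics/w1.png",a)
E
```

```text
time_s: 2.68
ee_pos: [620.1, -217.1, 241.0]
eef_rot: [3.126, -0.31, -0.002]
force: [-0.7, -0.5, 0.3]
width: 0.8
grasp_force: 0.0
reader [ 6.97040550e+02 -2.34887774e+02 -2.29677771e-01] -162.48526000976562 -83.45145 rp 648.3535599877605 -223.50458556986032
ring [  60  100   48  105 3723] ((82.03846740722656, 152.1923065185547), (41.05549621582031, 100.59217071533203), 7.125016689300537) [685.41326598 -77.38777968 136.        ]
tab [ 217  200   72   30 1601] ((252.67398071289062, 214.43045043945312), (71.06098175048828, 28.249876022338867), 1.0416266918182373) [ 610.17716355 -214.17691609  165.        ]
```

View pics/w1.png

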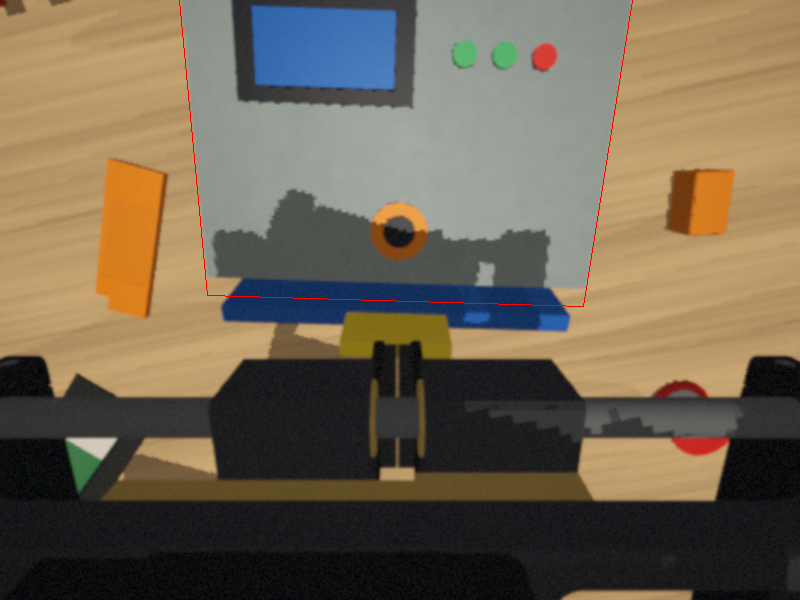

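The wrist view (800x600) shows the ring at (399,231), the roof's front edge from (213,277) to (585,288), and the tab at (396,335). The fingers are just in front of the tab. My outline fit was poor, so I'll use these points.

Run:
```python
from fit import *
i=arm.camera_info("wrist"); r=lambda u,v,z:ray("wrist",v*.64,u*.64,z,i)[:2]
im=cv2.imread("pics/w_raw.png");hsv=cv2.cvtColor(im,cv2.COLOR_BGR2HSV)
m=cv2.inRange(hsv,(3,120,60),(18,255,255));m[:,:225]=0;m[:,285:]=0;m[:120]=0;m[175:]=0
p=np.argwhere(m);c=(p.min(0)+p.max(0))/2;print("ring",p.min(0),p.max(0),ray("wrist",*c,136,i))
a,b=r(213,277,135),r(585,288,135);d=a-b;print(a,b,np.linalg.norm(d),"yaw",np.degrees(np.arctan2(-d[0],d[1])))
a,b=r(224,320,130),r(568,329,130);print("flap top",a,b,np.linalg.norm(a-b))
for pl in(((182,0),(213,277)),((632,0),(585,288))):
    a,b=r(*pl[0],135),r(*pl[1],135);d=a-b;print("side yaw",np.degrees(np.arctan2(d[1],d[0])))
print("tab top mid",r(396,313,168),"tab lower",r(396,357,165))
```

```text
ring [130 237] [166 273] [ 659.1134442  -226.07036668  136.        ]
[ 654.25641591 -116.28105989] [ 605.27071889 -325.54747105] 214.92331040047017 yaw -13.17474729647002
flap top [ 626.47271985 -112.06393695] [ 579.50227375 -315.22890023] 208.52391976233395
side yaw -11.938148407577152
side yaw -13.511363409832303
tab top mid [ 623.07046897 -217.43317767] tab lower [ 597.72978802 -212.29948788]
```

```bash
python3 -m inch '[3.5,-0.8,0,-1.6,1, 0,0,-3.6,0,1, 0,0,-3.6,0,1, 0,0,0,0,1, -1,0.22,0,0,1, -1,0.23,0,0,1, -1,0.22,-0.1,0,1, -0.95,0.22,-0.1,0,1, -1.1,0.25,-0.35,0,1, -1.1,0.25,-0.35,0,1, 0,0,0,0,1]'
python3 -m inch '[-1.03,0.24,-0.57,0,1, -1.03,0.23,-0.57,0,1, -0.9,0.2,-0.77,0,1, -0.9,0.2,-0.77,0,1, -0.72,0.17,-0.94,0,1, -0.72,0.16,-0.94,0,1, -0.52,0.12,-1.06,0,1, -0.52,0.12,-1.06,0,1, -0.3,0.07,-1.15,0,1, -0.3,0.07,-1.15,0,1, -0.15,0.03,-1.2,0,1, 0,0,0,0,1]'
```

```text
time_s: 4.1
ee_pos: [592.4, -210.6, 159.6]
eef_rot: [-3.12, 0.355, 0.004]
force: [0.3, 0.1, -0.2]
width: 0.4
grasp_force: 0.0
time_s: 5.6
ee_pos: [522.3, -194.7, 57.2]
eef_rot: [-3.12, 0.355, 0.003]
force: [0.3, -0.5, -0.1]
width: 0.3
grasp_force: 0.0
```

```bash
python3 -m inch '[0,0,-0.5,0,1, 0,0,-0.4,0,1, 0,0,0,0,1]'
python3 - <<'E'
from h import *
a=arm.capture("wrist")[:,:,::-1]; b=arm.capture("scene")[:,:,::-1]
o=np.hstack([cv2.resize(a,(400,300)),cv2.resize(b[130:310,60:300],(400,300))]);cv2.imwrite("pics/f1.png",o)
E
```

```text
time_s: 5.98
ee_pos: [523.2, -195.2, 49.4]
eef_rot: [3.121, -0.355, 0.0]
force: [0.5, -0.0, -0.3]
width: 0.7
grasp_force: 0.0
```

View pics/f1.png

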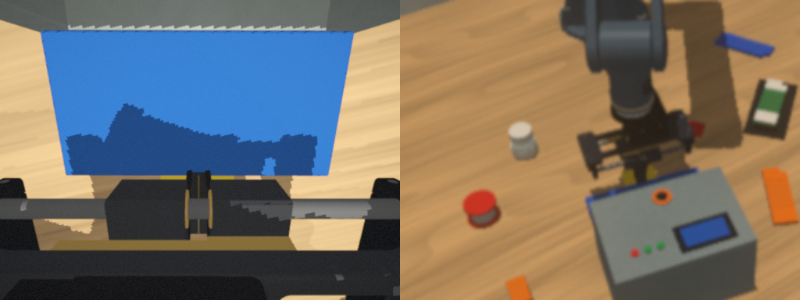

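The picture shows the flap lying flat: its blue inner face is fully visible, and the fingertips are at z≈30 on it. Next is the plate.

```bash
python3 -m inch '[0,0,5,0,1, 0,0,5,0,1, 0,0,5,0,1, 0,3.2,0,10.4,0, 0,3.2,0,10.4,0, 0,3.2,0,10.4,0, 0,3.2,0,10.4,0, 0,3.2,0,10.4,0, 0,3.2,0,10.4,0, 0,3.2,0,10.4,0, 0,3.2,0,10.4,0, 0,3.2,0,10.4,0]'
python3 -m inch '[-0.5,0,0,10,0, 0,0,0,10,0, 0,0,0,10,0, 0,0,0,10,0, 0,0,0,10,0, 0,0,0,0,0]'
python3 - <<'E'
from fit import *
im=arm.capture("wrist")[:,:,::-1].copy(); i=arm.camera_info("wrist"); s=arm.get_state();print(s["ee_pos"],np.degrees(2*np.arctan2(s["eef_rot"][1],s["eef_rot"][0])),s["q"])
x,f,f0,q=fit("wrist",im,i,[486,132.4,2.278],PC,28,PE,4,1.5); print("plate",x,np.degrees(x[2]),f,f0, "grasp",x[:2]-50*np.array([np.cos(x[2]),np.sin(x[2])]))
a=cv2.resize(im,(800,600)); cv2.polylines(a,[(q[:5]*[800/512,600/384]).astype(int)],True,(0,0,255),1)
cv2.imwrite("pics/w2.png",a)
E
```

```text
time_s: 7.58
ee_pos: [522.8, 94.0, 199.7]
eef_rot: [2.389, 2.04, 0.0]
force: [0.7, 0.8, -0.4]
width: 82.2
grasp_force: 0.0
time_s: 8.32
ee_pos: [517.9, 92.9, 199.5]
eef_rot: [1.315, 2.853, 0.0]
force: [0.0, 0.1, 0.2]
width: 86.8
grasp_force: 0.0
[517.94018371  92.90964163 199.55484352] 130.45283003111194 [-3.50706813e-02  4.52571802e-01  1.72343812e+00  5.64102415e-05
  9.65468638e-01 -7.41137854e-01]
plate [482.7597297  134.02619577   2.27548365] 130.3756092545386 -1388.466064453125 -855.9457 grasp [515.14951252  95.93548865]
```

View pics/w2.png

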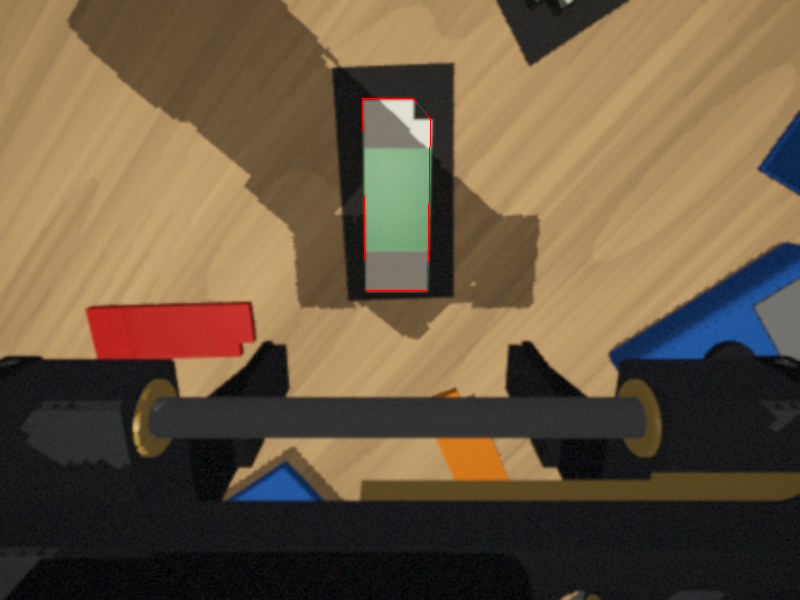

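The plate's notched end points away with its notch at the right, so it is the label-up one. The outline fit sits on it in the view (corners from (363,99) to (428,292)). Now I'll descend and grip.

```bash
python3 -m inch '[-0.4,0.45,-4,0,0, 0,0,-4,0,0, 0,0,-4,0,0, 0,0,-3,0,0, 0,0,-1.5,0,0, 0,0,-0.95,0,0, 0,0,0,0,0, 0,0,0,0,1, 0,0,0,0,1, 0,0,0,0,1, 0,0,0,0,1, 0,0,0,0,1]' 45
python3 -m inch '[0,0,0,0,1, 0,0,0,0,1]'
```

```text
time_s: 9.88
ee_pos: [514.1, 97.4, 25.0]
eef_rot: [1.312, 2.854, 0.0]
force: [-0.2, -0.6, -0.5]
width: 44.8
grasp_force: 0.5
time_s: 10.12
ee_pos: [514.1, 97.4, 25.0]
eef_rot: [1.312, 2.854, 0.0]
force: [-0.5, 0.4, 1.0]
width: 44.0
grasp_force: 45.0
```

```bash
python3 -m inch '[0,0,1,0,1, 0,0,2,0,1, 0,0,3,0,1, 0,0,4,0,1, 0,0,5,0,1, 0,0,0,0,1, 0,0,0,0,1]'
python3 - <<'E'
from fit import *
im=arm.capture("wrist")[:,:,::-1].copy(); i=arm.camera_info("wrist"); s=arm.get_state();e=s["ee_pos"];print(e,s["width"],s["grasp_force"],s["force"])
y=2*np.arctan2(s["eef_rot"][1],s["eef_rot"][0]);d=np.array([np.cos(y),np.sin(y)])
x,f,f0,q=fit("wrist",im,i,[e[0]+47*d[0],e[1]+47*d[1],y],PC,e[2]+3,PE,4,1.5); print("plate",x,f,f0,"along,yawerr",(x[:2]-e[:2])@d,(x[:2]-e[:2])@[-d[1],d[0]],np.degrees(x[2]-y))
a=cv2.resize(im,(800,600)); cv2.polylines(a,[(q[:5]*[800/512,600/384]).astype(int)],True,(0,0,255),1)
cv2.imwrite("pics/w3.png",a)
E
```

```text
time_s: 11.0
ee_pos: [513.3, 97.4, 174.8]
eef_rot: [-1.312, -2.854, 0.001]
force: [-1.5, 0.3, -0.9]
width: 44.3
grasp_force: 45.0
[512.82691366  97.3663933  174.07550326] 44.084090382533596 44.99868239276111 [-0.70819946 -1.37899646 -1.80359785]
plate [481.79163078 133.74188821  -4.00214677] -852.8341064453125 -676.5992 along,yawerr 47.81577547105612 -0.13049609323484432 0.06696615160641486
```

View pics/w3.png

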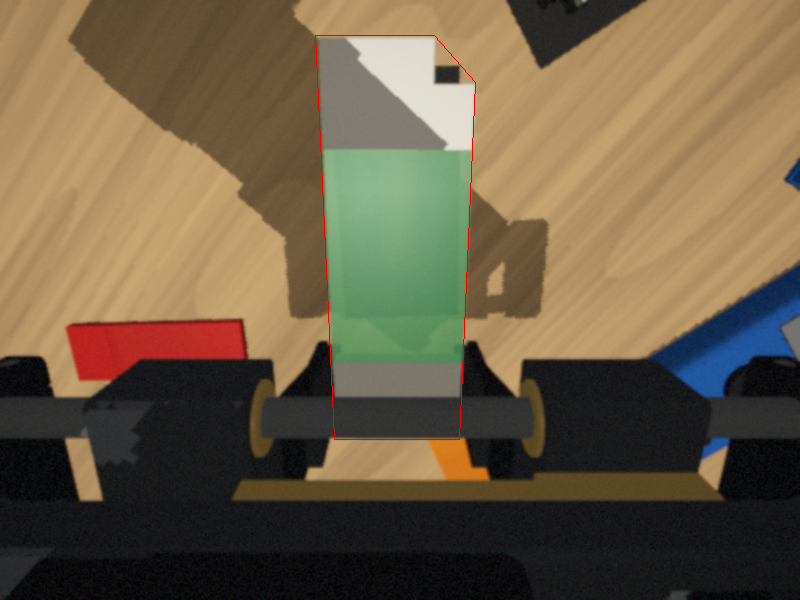

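The plate is held level and straight: the outline of a level plate fits, and its centre is 47.8 mm ahead of the TCP. Next I'll swing to in front of the bay.

```bash
python3 -m inch '[-0.33,-2,0,-10.2,1, -0.33,-2,0,-10.2,1, -0.33,-2,0,-10.2,1, -0.33,-2,0,-10.2,1, -0.33,-2,0,-10.2,1, -0.33,-2,0,-10.2,1, -0.33,-2,0,-10.2,1, -0.33,-2,0,-10.2,1, -0.33,-2,0,-10.2,1, -0.33,-2,0,-10.2,1, -0.33,-2,0,-10.2,1, -0.33,-2,0,-10.2,1]'
python3 -m inch '[-0.3,-2,0,-10.5,1, -0.3,-2,0,-10.5,1, 0,0,0,0,1, 0,0,0,0,1]'
python3 - <<'E'
from fit import *
im=arm.capture("wrist")[:,:,::-1].copy(); i=arm.camera_info("wrist"); s=arm.get_state();e=s["ee_pos"]
y=2*np.arctan2(s["eef_rot"][1],s["eef_rot"][0]);print(e,np.degrees(y),s["grasp_force"])
b=cv2.cvtColor(im,cv2.COLOR_BGR2HSV);m=cv2.inRange(b,(3,120,60),(18,255,255));n,l,st,c=cv2.connectedComponentsWithStats(m)
for k in range(1,n):
    if st[k,4]>60: print(st[k],ray("wrist",c[k][1],c[k][0],136,i))
o=cv2.resize(im,(800,600))
r=np.array([660,-226.]);d=np.array([np.cos(-.225),np.sin(-.225)]);nn=np.array([-d[1],d[0]])
for P,z in(([r-30*d+v*nn for v in(-110,110)],135),([r-30*d+v*nn for v in(-105,105)],30),([r-30*d+v*nn-105*d for v in(-105,105)],30)):
    Q=[tuple((np.array(px("wrist",[*p,z],i)[::-1])*1.5625).astype(int)) for p in P];cv2.line(o,Q[0],Q[1],(0,0,255),1)
cv2.imwrite("pics/w4.png",o)
E
```

```text
time_s: 12.55
ee_pos: [473.0, -142.6, 173.1]
eef_rot: [-3.131, -0.216, 0.006]
force: [0.9, 0.6, -1.3]
width: 44.4
grasp_force: 45.0
time_s: 13.05
ee_pos: [467.6, -181.6, 173.8]
eef_rot: [-3.121, 0.346, 0.005]
force: [-0.2, -0.6, -1.5]
width: 44.3
grasp_force: 45.0
[ 467.75934575 -181.49043389  174.10566487] 347.35070424752354 44.99871365725994
[   0    0   47   88 3692] [606.03525713 -76.10028699 136.        ]
[ 112  121   98  113 2519] [ 509.36678082 -141.7933953   136.        ]
[300 137  29  65 908] [ 495.82577245 -226.72814694  136.        ]
[472 137  40  58 262] [ 473.42632952 -336.95168704  136.        ]
[ 42 281  23  39 369] [438.32725784 -20.08882212 136.        ]
[196 282  29  27 252] [ 415.30216754 -136.86483349  136.        ]
```

View pics/w4.png

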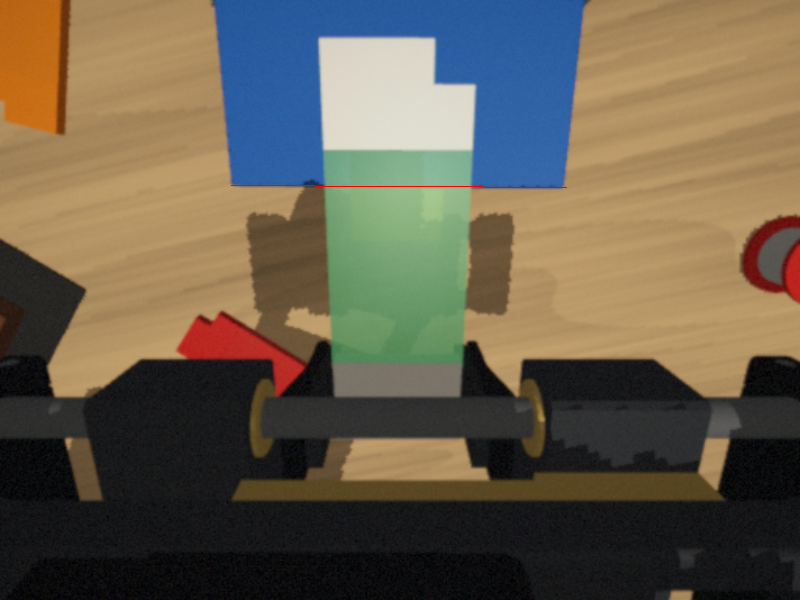

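The model's flap edge (red line at row 186) coincides with the seen edge, so the reader pose is confirmed and the plate lines up with it. Now I'll lower and insert.

```bash
python3 -m inch '[0,0,-4,0,1, 0,0,-3.5,0,1, 0,0,-2.7,0,1, 0,0,0,0,1, 2,-0.47,0,0,1, 2.2,-0.51,0,0,1, 2,-0.47,0,0,1, 1.7,-0.4,0,0,1, 1.2,-0.28,0,0,1, 0.6,-0.13,0,0,1, 0,0,0,0,1, 0,0,0,0,1]'
python3 - <<'E'
from fit import *
im=arm.capture("wrist")[:,:,::-1].copy(); b=arm.capture("scene")[:,:,::-1]; i=arm.camera_info("wrist"); s=arm.get_state();e=s["ee_pos"]
y=2*np.arctan2(s["eef_rot"][1],s["eef_rot"][0]);d=np.array([np.cos(y),np.sin(y)]);print(e,np.degrees(y)-360,s["grasp_force"],s["force"],s["width"],"label",e[:2]+97.8*d,e[2]+3)
o=np.hstack([cv2.resize(im,(400,300)),cv2.resize(b[130:310,60:300],(400,300))]);cv2.imwrite("pics/f2.png",o)
E
```

```text
time_s: 14.6
ee_pos: [564.6, -204.8, 72.9]
eef_rot: [-3.122, 0.349, 0.002]
force: [-0.7, -0.1, -1.7]
width: 44.4
grasp_force: 45.0
[ 564.73324183 -204.97022538   72.84197104] -12.78470735771316 44.99869488179684 [-0.40126667 -0.37272724 -1.97916544] 44.23990023839752 label [ 660.10862848 -226.61221286] 75.84197103509774
```

View pics/f2.png

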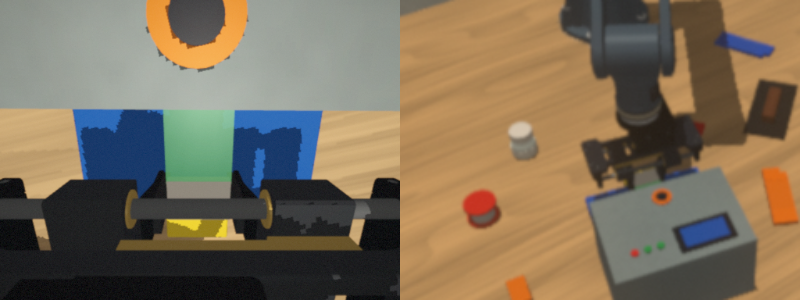

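The plate enters the bay under the ring at (197,20), the flap is flat, nothing else has moved, and the arm is still. I'm handing it in.

```bash
python3 -c "
from rig import arm
print(arm.close_job())"
```

```text
the job is handed in; nothing more can be done
None
```

I handed the job in at about 15 s with the flap flat down and the label-up plate held level in the bay. By my measurements its label is about 1 mm from the reading point, and nothing else on the bench appeared to move; no verdict came back.

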